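Lay out a smear-staining place on the bench mat

ROBOT

A 6-joint arm with a two-finger parallel gripper is mounted at the origin on a cart in front of the work surface, level with it; the furniture and walls round the work are solid. World frame = base frame: x ahead of the robot, y to its left, z up, the work surface at z = 0. Lengths are in m, angles in degrees, forces in N, time in s.
With the tool pointing down it reaches from about 0.375 to 0.9 m from the base axis. Payload 3.1 kg.
Tool frame: the origin (TCP) lies on the centre line of the jaws, within the pads' length; the fingertips stand 25 mm ahead of it and the grasp point (between the pads) lies 6 mm ahead of it; y points along the fingers, x is the direction in which the jaws open and shut, and the axes are right-handed (so a half turn about y gives the same grasp; the last joint's range is limited). The gripper opens to 87 mm and grips with 3 to 60 N. Pads are 19 mm wide; open, the fingers measure 117 mm over their backs; the gripper's body (75 mm by 190 mm) begins 51 mm behind the grasp point.
Start: joints at [-80.415, 30.224, 82.088, -0, 67.689, -10.227], TCP at [0.212, -0.588, 0.248] pointing down, gripper open.
Joint ranges: [-176.69, 176.69], [-43.24, 126.21], [12.49, 139.97], [-82, 262], [0, 151.66], [-163.58, 163.58]. Speed limits (degrees/s): [159.86, 159.86, 180, 180, 180, 180].

INTERFACE

Orientations are given as a 3x3 rotation matrix whose columns are the frame's x, y, z axes.
In Python, from rig import * gives the robot as it stands.
- The arm moves only by the tool play_rows, never from a script. Its argument "commands" is a list of rows, each a list of 2 entries, a list of its own where there are three numbers: the shift along the world's x, y, z in m, then the turn, a rotation vector about the world's x, y, z in rad. A call has 1 to 10 rows; each row is the pose to reach, as a shift and turn from the pose commanded when the call began; what a row does not reach only later rows make up. A row lasts 1/8 s, in which the tool goes at most 62.5 mm and 10.7 degrees, less where a joint would pass 70% of its speed; a pose out of reach is approached as far as the arm can. A call with a gripper value outside its range is refused whole. "gripper" is the finger opening in m, from 0 to 0.087, set as the call begins (left out, the last holds). The fingers move at their own pace and stop on an object; the grip force is fixed at half the most. Time passes only in rows, so rows that repeat a pose let the fingers close. It gives the time, the measured TCP pose, the force and the opening at its end, in the units of the state.
- read_state(): the state, without advancing time (a new reading comes with each control period).
- capture(name): name is "scene" or "top"; returns a dict with "frame" (400x640x3 uint8, red, green, blue), "depth" (400x640 float32, m along the optical axis (not along the pixel's ray), 0 where there is no reading), "mtx" (3x3 intrinsics, pixels), "cam_to_world" (4x4, takes a point from camera to world coordinates). Camera axes: x right, y down, z forward; pixel columns grow to the right and rows downward; lengths in m; the calibration is good to about 2 mm. A picture is of the moment at which its call begins.
- hand_in(): hands the job in, once; it reports no verdict.
The state is a dict: "time_s": time; "joint_positions": joint angles; "qvel": joint speeds; "tau": joint torques, N m; "position": TCP position; "tcp_rot": TCP orientation; "force": force on the tool from outside, world axes, zero at the start; "moment": the same for the moment, N m; "opening": opening from 0.0 (shut) to 1.0 (fully open).
Only numpy, scipy, OpenCV 4.12 (cv2) and the standard library are available. Lean on these libraries where they do the work, as an engineer would, in place of code of your own. Each camera call takes 0.05 s, during which the arm holds its last target. There are 200 camera calls.

TASK

Lay out the staining place on the black mat, where the pink culture dish and the roll of tape already lie and stay where they are: stand the red-capped bottle from the blue crate in the field behind the dish (farther from the robot), put the yellow note pad in the field behind the roll of tape, and the teal box flat in the field between the dish and the roll, each in the middle of its field. Then lay the matchbox flat on the middle of the teal box. Set the bottle down upright without dropping it, and leave the white-capped and black-capped bottles standing in their places in the crate.

Things in the scene. Friction and masses are not known exactly. Their poses are not given: they have to be found in the camera images.
- mat: flat black rubber mat, fixed, 312 mm wide (its y), 212 mm deep (its x), 3 mm thick. Origin at the centre of its underside; x points away from the robot, y to the left, turned up to 0.2 rad. White lines make six 100 mm square fields: centres at x = -50 (front row) and +50 mm (back row), y = -100, 0, +100 mm. Dish and tape lie in the outer front fields, either way round; the others are empty.
- dish: the closed round culture dish with pink content, 93 mm in diameter, 16 mm high, loose, in the left or the right front field of the mat. Origin at the centre of its underside. It stays where it is.
- tape: the beige roll of paper tape lying flat, 67 mm in diameter, 19 mm high, loose, in the other outer front field of the mat. Origin at the centre of its underside. It stays where it is.
- crate: blue open crate, fixed, 132.5 mm long (its x), 52.5 mm wide (its y), walls 40 mm high, 5 mm thick, inner floor 5 mm above the desk. Origin at the centre of its underside. Three bottles stand in one row along its x, 40.5 mm apart, touching each other and the walls (about 1 mm of play); their caps rise well above the walls, free on both sides of the row.
- stain_mid (a point): brown glass dropper bottle with a red cap and white label, standing upright in the crate. 100 mm tall: round body 40 mm in diameter up to 44 mm from its underside, then a shoulder and neck; the red cap, 22 mm in diameter, spans 62 to 100 mm. This point: its centre, 50 mm above its underside; z up. Any of the three in the row; 55 to 110 g; to be moved.
- bottle_white_mid (a point): brown glass dropper bottle with a white cap and white label, standing upright in the crate. 100 mm tall: round body 40 mm in diameter up to 44 mm from its underside, then a shoulder and neck; the white cap, 22 mm in diameter, spans 62 to 100 mm. This point: its centre, 50 mm above its underside; z up. It stays in the crate.
- bottle_black_mid (a point): brown glass dropper bottle with a black cap and white label, standing upright in the crate. 100 mm tall: round body 40 mm in diameter up to 44 mm from its underside, then a shoulder and neck; the black cap, 22 mm in diameter, spans 62 to 100 mm. This point: its centre, 50 mm above its underside; z up. It stays in the crate.
- coverbox_mid (a point): the teal cardboard box, 52 mm (its x) by 70 mm (its y) by 19 mm high, about 50 g, lying flat on the desk. This point is its centre; z points up.
- matches_mid (a point): the small matchbox with a blue picture and dark brown sides, 38 mm (its x) by 50 mm (its y) by 15 mm high, about 20 g, closed (it does not open), lying flat on the desk. This point is its centre; z points up.
- notes_mid (a point): the yellow note pad, 55 mm (its x) by 69 mm (its y) by 9 mm high, stiff, about 40 g, lying flat on the desk. This point is its centre; z points up.

How it is judged:
By the outcome, as a careful person would: the job done as asked, in the order asked, and still so for the second after the job is handed in, with the robot touching nothing.
It also fails if it takes over 128 s, if anything falls off the work surface, if the arm or the gripper's body presses on something with over 40 N, if the wrist force passes 120 N, or if a joint passes its speed limit or range.

## Working session

There is one attempt and no reset: what is moved stays moved. The work goes in short steps, Python scripts to look and compute and a tool call to move; the robot and the scene stay as the last step left them, time stands still between calls to the robot, and variables do not carry over. Pictures are saved under pics/ and viewed, about 12 in all and at most 16, crops included, and the job is handed in when it is done.

Besides the shell and the picture viewer there is one more tool, called after "Request:" in YAML: its name, and indented under it one key for each argument. play_rows: Moves the arm, as the interface text tells. Its arguments: {"type":"object","properties":{"commands":{"type":"array"},"gripper":{"type":"number"}},"required":["commands"]}

```bash
mkdir -p pics
python3 - <<'E'
from rig import *
import cv2,numpy as np
for n in("scene","top"):
    c=capture(n);cv2.imwrite(f"pics/{n}0.png",c["frame"][:,:,::-1]);np.savez(f"{n}0.npz",**c)
    print(n,c["mtx"].round(1).tolist(),c["cam_to_world"].round(3).tolist())
s=read_state();print(s["time_s"],s["position"],s["tcp_rot"],s["force"],s["opening"])
E
```

```text
scene [[385.7, 0.0, 319.4], [0.0, 385.7, 194.0], [0.0, 0.0, 1.0]] [[-0.644, -0.378, 0.665, -0.263], [-0.765, 0.3, -0.57, 0.687], [0.016, -0.876, -0.482, 0.623], [0.0, 0.0, 0.0, 1.0]]
top [[499.6, 0.0, 321.5], [0.0, 499.6, 198.1], [0.0, 0.0, 1.0]] [[-0.03, -0.998, 0.06, 0.416], [-1.0, 0.029, -0.006, 0.041], [0.004, -0.06, -0.998, 1.462], [0.0, 0.0, 0.0, 1.0]]
0.1 [ 0.21177561 -0.58736658  0.24665693] [[ 3.38952085e-01 -3.15075788e-04  9.40803585e-01]
 [-9.40801597e-01  1.96911594e-03  3.38952028e-01]
 [-1.95934691e-03 -9.99998012e-01  3.71012147e-04]] [ 0.62957401 -0.67319702  0.44514252] 1.000666662912183
```

View pics/top0.png

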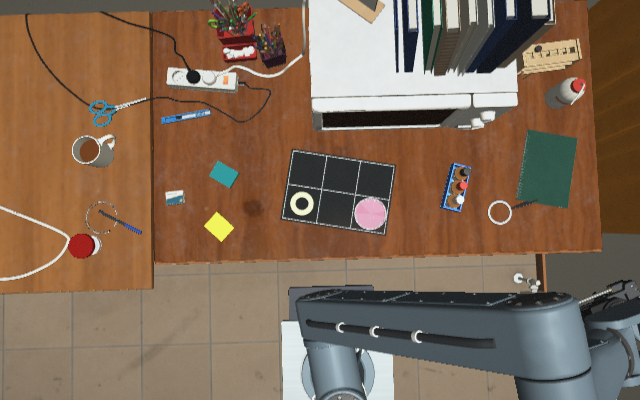

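View pics/scene0.png

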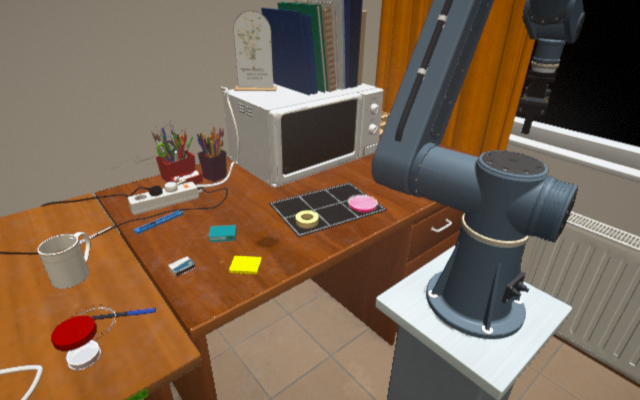

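The top view shows the mat with the tape (302,203) on the left and the dish (370,213) on the right. The crate is at (456,187) with black, red and white caps from far to near. Teal is at (223,174), yellow at (219,227) and the matchbox at (175,198). A microwave stands behind the mat.

```bash
cat > h.py <<'E'
from rig import *
import cv2,numpy as np
def ray(c,uv,z):
    uv=np.atleast_2d(uv).astype(float);T=c["cam_to_world"]
    d=np.c_[uv,np.ones(len(uv))]@np.linalg.inv(c["mtx"]).T@T[:3,:3].T
    o=T[:3,3];return (o+d*((z-o[2])/d[:,2])[:,None])
def mask(c,lo,hi,roi):
    h=cv2.cvtColor(c["frame"],cv2.COLOR_RGB2HSV);m=cv2.inRange(h,np.array(lo),np.array(hi))
    r=np.zeros_like(m);a,b,x,y=roi;r[b:y,a:x]=m[b:y,a:x];return r
def big(m):
    k=cv2.findContours(m,cv2.RETR_EXTERNAL,cv2.CHAIN_APPROX_NONE)[0]
    return max(k,key=cv2.contourArea) if k else None
def cloud(c):
    v,u=np.mgrid[:400,:640];d=c["depth"];T=c["cam_to_world"]
    p=np.stack([u,v,np.ones_like(u)],-1).astype(float)@np.linalg.inv(c["mtx"]).T*d[...,None]
    return p@T[:3,:3].T+T[:3,3]
def rect(c,m,z):
    k=big(m);w=ray(c,k[:,0,:],z)[:,:2]
    (cx,cy),(a,b),t=cv2.minAreaRect((w*1000).astype(np.float32))
    bx=cv2.boxPoints(((cx,cy),(a,b),t));e=bx[1]-bx[0];f=bx[2]-bx[1]
    L=e if np.hypot(*e)>np.hypot(*f) else f
    return cx,cy,a,b,(np.degrees(np.arctan2(L[1],L[0])))%180  # long-axis angle
E
python3 - <<'E'
from h import *
c=dict(np.load("top0.npz"));P=cloud(c)
def show(n,m,z):
    ys,xs=np.nonzero(m);r=rect(c,m,z)
    print(n,"centre/size mm, long axis deg",np.round(r,1),"depth z med",np.round(np.median(P[ys,xs,2]),4))
show("teal",mask(c,(80,80,60),(100,255,255),(200,150,250,200)),.019)
show("yellow",mask(c,(22,120,120),(35,255,255),(195,205,245,250)),.009)
show("dish",mask(c,(140,40,100),(175,255,255),(345,190,395,235)),.019)
show("tape",mask(c,(15,20,150),(40,200,255),(285,185,322,222)),.022)
show("crate",mask(c,(100,100,60),(118,255,255),(435,155,480,220)),.04)
m=mask(c,(0,0,0),(180,255,70),(270,140,405,245));m=cv2.morphologyEx(m,cv2.MORPH_CLOSE,np.ones((9,9)));show("mat",m,.003)
red=mask(c,(0,150,100),(6,255,255),(445,175,475,198))|mask(c,(174,150,100),(180,255,255),(445,175,475,198));show("red",red,.1)
# red cap by depth
sub=P[155:220,435:480];hi=sub[...,2]>.085
n,l,s,ce=cv2.connectedComponentsWithStats(hi.astype(np.uint8))
for i in range(1,n):
    q=sub[l==i];print("tall blob",s[i][4],q.mean(0).round(4),q[:,2].max().round(3))
# matchbox: points above desk
sub=P[180:215,155:200];hi=(sub[...,2]>.008).astype(np.uint8);M=np.zeros((400,640),np.uint8);M[180:215,155:200]=hi*255;show("match",M,.015)
for n,b in(("mw",(110,320,132,500)),("mwtop",(60,330,90,480)),):
    q=P[b[0]:b[2],b[1]:b[3]];print(n,q[...,0].min(),np.percentile(q[...,2],[5,50,95]))
print("desk z",np.median(P[230:250,250:280,2]))
f=c["frame"][140:250,150:490,::-1];cv2.imwrite("pics/crop1.png",cv2.resize(f,None,fx=2.35,fy=2.35,interpolation=cv2.INTER_CUBIC))
E
```

```text
teal centre/size mm, long axis deg [580.8 314.5  72.1  50.9  58.1] depth z med 0.0193
yellow centre/size mm, long axis deg [429.6 333.8  70.1  57.1  43.7] depth z med 0.0092
dish centre/size mm, long axis deg [ 455.5 -104.7   83.9   80.9   88.3] depth z med 0.017
tape centre/size mm, long axis deg [490.1  90.9  66.4  63.6  88.3] depth z med 0.0218
crate centre/size mm, long axis deg [ 522.5 -350.7   60.   133.9  163.5] depth z med 0.0351
mat centre/size mm, long axis deg [521.5 -16.3 310.8 209.3  79.3] depth z med 0.0035
red centre/size mm, long axis deg [ 520.9 -355.2   22.    19.2   88.3] depth z med 0.1039
tall blob 1 [0.4156 0.0407 1.4619] 1.462
tall blob 1 [0.4156 0.0407 1.4619] 1.462
tall blob 1 [0.4156 0.0407 1.4619] 1.462
tall blob 71 [ 0.5591 -0.3635  0.1016] 0.111
tall blob 1 [0.4156 0.0407 1.4619] 1.462
tall blob 1 [0.4156 0.0407 1.4619] 1.462
tall blob 1 [0.4156 0.0407 1.4619] 1.462
tall blob 70 [ 0.5189 -0.3471  0.1208] 1.462
tall blob 1 [0.4156 0.0407 1.4619] 1.462
tall blob 1 [0.4156 0.0407 1.4619] 1.462
tall blob 67 [ 0.4821 -0.3408  0.1023] 0.11
tall blob 1 [0.4156 0.0407 1.4619] 1.462
tall blob 1 [0.4156 0.0407 1.4619] 1.462
tall blob 1 [0.4156 0.0407 1.4619] 1.462
tall blob 1 [0.4156 0.0407 1.4619] 1.462
match centre/size mm, long axis deg [517.6 458.5  42.4  52.6  94.5] depth z med 0.0151
mw 0.41564482122409696 [-0.00067984  0.13629639  0.24711045]
mwtop 0.41564482122409696 [0.27251692 0.276707   0.35297345]
desk z 0.00011855361209900384
```

View pics/crop1.png

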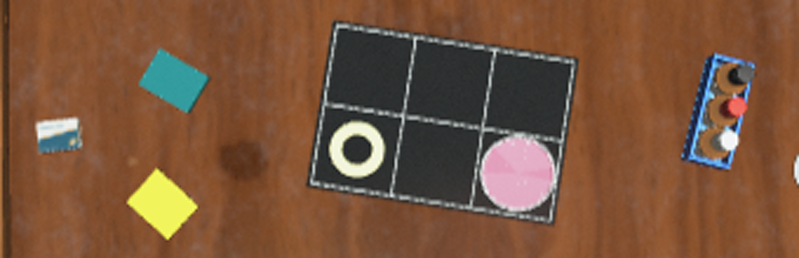

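The crop confirms what I measured. The red cap is the middle bottle, tape is front left and dish front right. Mat pose is (0.5215, -0.0163) at yaw -10.7°. The predicted field centres match the dish and tape to within 2 mm.

Targets:

| Item | Field centre (x, y) |
|---|---|
| bottle | (0.552, -0.124) |
| pad | (0.589, 0.073) |
| teal box | (0.472, -0.007) |

Next I move above the red cap, with the jaws across the row.

Request:
play_rows:
  commands:
    - [[0.031,0.0235,-0.005],[0,0,-0.063]]
    - [[0.062,0.047,-0.01],[0,0,-0.126]]
    - [[0.093,0.0705,-0.015],[0,0,-0.19]]
    - [[0.124,0.094,-0.02],[0,0,-0.253]]
    - [[0.155,0.118,-0.025],[0,0,-0.316]]
    - [[0.186,0.142,-0.03],[0,0,-0.379]]
    - [[0.217,0.165,-0.035],[0,0,-0.442]]
    - [[0.248,0.188,-0.04],[0,0,-0.506]]
    - [[0.279,0.212,-0.044],[0,0,-0.569]]
    - [[0.3086,0.2355,-0.048],[0,0,-0.632]]
  gripper: 0.087

```text
time_s: 1.35
position: [0.5212, -0.3513, 0.1989]
tcp_rot: [[-0.284, -0.001, 0.959], [-0.959, 0.001, -0.284], [-0.0, -1.0, -0.001]]
force: [0.8, -0.2, 0.7]
opening: 0.998
```

```bash
cat > look.py <<'E'
from h import *
import sys
n,cam,x0,y0,x1,y1=sys.argv[1],sys.argv[2],*map(int,sys.argv[3:7])
s=read_state();R=s["tcp_rot"]
print(s["time_s"],np.round(s["position"],4),"psi",np.degrees(np.arctan2(R[1,0],R[0,0])).round(2),"tilt",np.round(R[:2,1],4),"F",np.round(s["force"],1),"open",round(s["opening"]*87,1),"q",np.round(s["joint_positions"],1))
c=capture(cam);np.savez(n+".npz",**c)
f=c["frame"][y0:y1,x0:x1,::-1];k=min(800/f.shape[1],600/f.shape[0]);cv2.imwrite(f"pics/{n}.png",cv2.resize(f,None,fx=k,fy=k,interpolation=cv2.INTER_CUBIC))
E
python3 look.py a1 top 380 120 540 240
```

```text
1.35 [ 0.5212 -0.3513  0.1989] psi -106.51 tilt [-0.0008  0.0007] F [ 0.8 -0.2  0.7] open 86.8 q [-44.2  33.7  84.2  -0.   62.2  62.4]
```

View pics/a1.png

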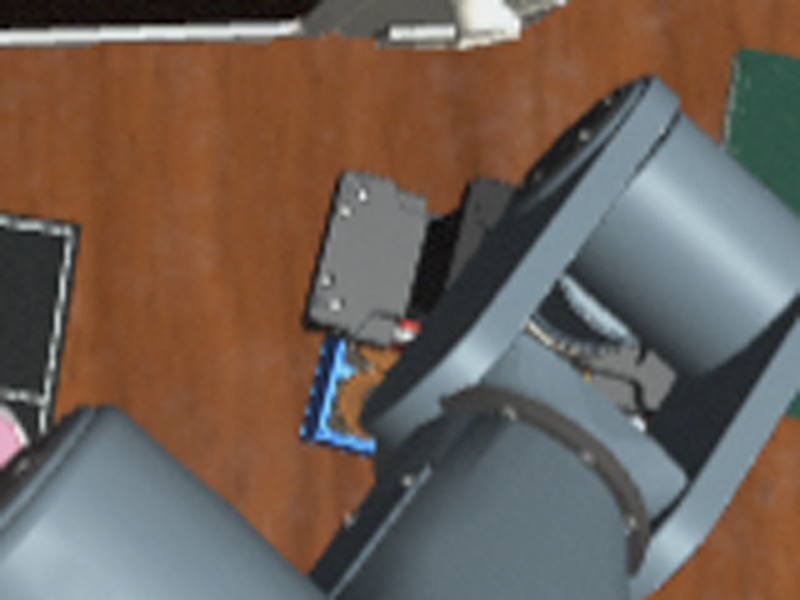

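The view shows the gripper straddling the row, with its long side along the jaw direction and the red cap at about (405,328). Descend and close.

Request:
play_rows:
  commands:
    - [[0,-0.001,-0.02],[0,0,0]]
    - [[0,-0.001,-0.045],[0,0,0]]
    - [[0,-0.001,-0.07],[0,0,0]]
    - [[0,-0.001,-0.088],[0,0,0]]
    - [[0,-0.001,-0.098],[0,0,0]]
    - [[0,-0.001,-0.102],[0,0,0]]
    - [[0,-0.001,-0.102],[0,0,0]]

```text
time_s: 2.28
position: [0.5206, -0.3537, 0.0978]
tcp_rot: [[-0.282, 0.0, 0.959], [-0.959, -0.0, -0.282], [0.0, -1.0, 0.001]]
force: [-0.5, 0.0, -0.1]
opening: 1.001
```

Request:
play_rows:
  commands:
    - [[0,0,0],[0,0,0]]
    - [[0,0,0],[0,0,0]]
    - [[0,0,0],[0,0,0]]
    - [[0,0,0],[0,0,0]]
    - [[0,0,0],[0,0,0]]
    - [[0,0,0],[0,0,0]]
    - [[0,0,0],[0,0,0]]
    - [[0,0,0],[0,0,0]]
  gripper: 0.0

```text
time_s: 3.28
position: [0.5204, -0.3537, 0.0974]
tcp_rot: [[-0.282, -0.0, 0.959], [-0.959, -0.0, -0.282], [0.0, -1.0, 0.0]]
force: [-0.7, -0.2, -0.3]
opening: 0.244
```

The opening of 21 mm matches the cap. Lift straight up.

Request:
play_rows:
  commands:
    - [[0,0,0.005],[0,0,0]]
    - [[0,0,0.015],[0,0,0]]
    - [[0,0,0.03],[0,0,0]]
    - [[0,0,0.05],[0,0,0]]
    - [[0,0,0.07],[0,0,0]]
    - [[0,0,0.09],[0,0,0]]
    - [[0,0,0.11],[0,0,0]]
    - [[0,0,0.125],[0,0,0]]
    - [[0,0,0.13],[0,0,0]]
    - [[0,0,0.13],[0,0,0]]

```text
time_s: 4.53
position: [0.5204, -0.3533, 0.2278]
tcp_rot: [[-0.282, 0.0, 0.959], [-0.959, -0.0, -0.282], [-0.0, -1.0, 0.0]]
force: [-1.1, 1.0, -1.9]
opening: 0.243
```

```bash
python3 look.py a2 scene 180 40 640 300
```

```text
4.525 [ 0.5204 -0.3533  0.2278] psi -106.4 tilt [ 0.0002 -0.    ] F [-1.1  1.  -1.9] open 21.1 q [-44.3  31.8  82.6   0.   65.6  62.1]
```

View pics/a2.png

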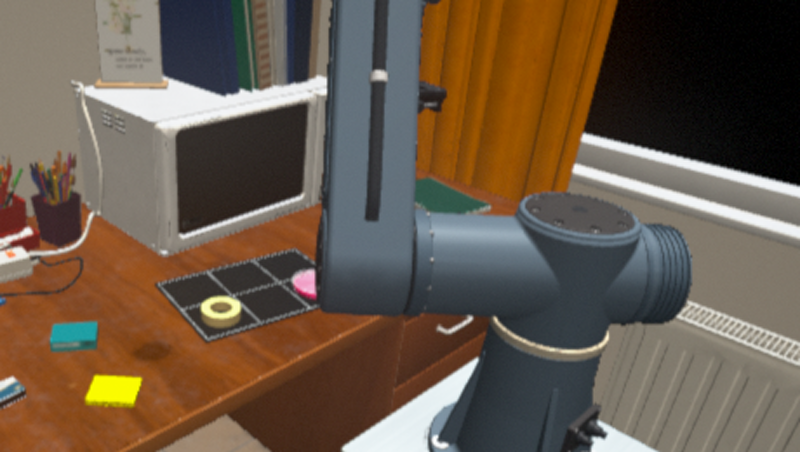

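The arm hides the bottle here. Its opening (21 mm) and the weight change of about 1.5 N show it is held. Carry it over its field.

Request:
play_rows:
  commands:
    - [[0.001,0.008,0],[0,0,0]]
    - [[0.004,0.028,0],[0,0,0]]
    - [[0.008,0.06,0],[0,0,0]]
    - [[0.013,0.095,0],[0,0,0]]
    - [[0.018,0.13,0],[0,0,0]]
    - [[0.023,0.165,0],[0,0,0]]
    - [[0.027,0.195,0],[0,0,0]]
    - [[0.03,0.217,0],[0,0,0]]
    - [[0.0316,0.2275,0],[0,0,0]]
    - [[0.0316,0.2294,0],[0,0,0]]

```text
time_s: 5.82
position: [0.5519, -0.123, 0.2274]
tcp_rot: [[-0.281, -0.0, 0.96], [-0.96, 0.0, -0.281], [0.0, -1.0, -0.0]]
force: [0.2, -1.0, -0.6]
opening: 0.243
```

Request:
play_rows:
  commands:
    - [[0,0,-0.005],[0,0,0]]
    - [[0,0,-0.02],[0,0,0]]
    - [[0,0,-0.045],[0,0,0]]
    - [[0,0,-0.07],[0,0,0]]
    - [[0,0,-0.092],[0,0,0]]
    - [[0,0,-0.11],[0,0,0]]
    - [[0,0,-0.12],[0,0,0]]
    - [[0,0,-0.125],[0,0,0]]
    - [[0,0,-0.127],[0,0,0]]
    - [[0,0,-0.127],[0,0,0]]

```text
time_s: 7.08
position: [0.5524, -0.1242, 0.1009]
tcp_rot: [[-0.282, 0.001, 0.959], [-0.959, -0.0, -0.282], [0.0, -1.0, 0.001]]
force: [-0.2, 0.5, -1.4]
opening: 0.244
```

```bash
python3 look.py a3 scene 240 120 440 270
```

```text
7.075 [ 0.5524 -0.1242  0.1009] psi -106.4 tilt [ 0.0008 -0.0004] F [-0.2  0.5 -1.4] open 21.2 q [-24.   37.7  97.5   0.   44.8  82.4]
```

View pics/a3.png

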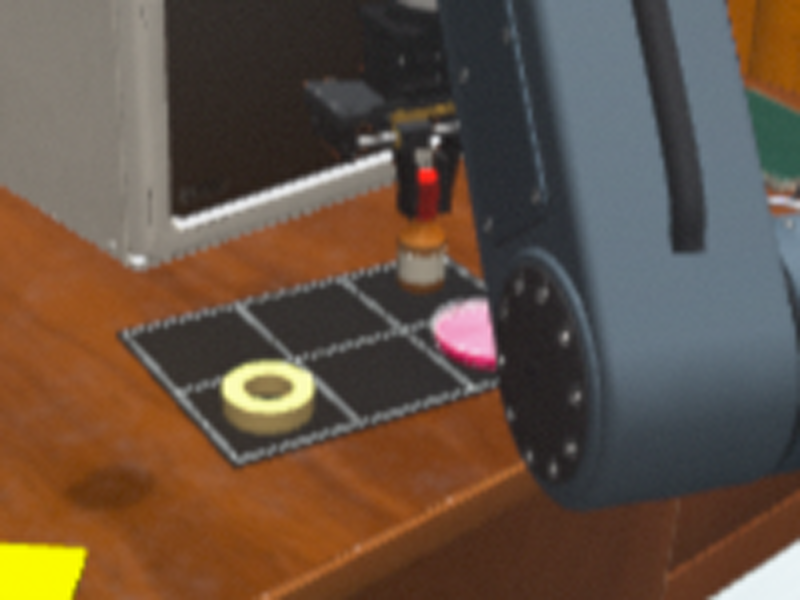

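The bottle hangs upright over its field at about (420,260), just above the mat. Contact should come at TCP z of about 0.095, so I lower gently.

Request:
play_rows:
  commands:
    - [[0,0,-0.002],[0,0,0]]
    - [[0,0,-0.003],[0,0,0]]
    - [[0,0,-0.004],[0,0,0]]
    - [[0,0,-0.005],[0,0,0]]
    - [[0,0,-0.0055],[0,0,0]]
    - [[0,0,-0.0055],[0,0,0]]
    - [[0,0,-0.0055],[0,0,0]]

```text
time_s: 8.0
position: [0.5522, -0.1242, 0.0953]
tcp_rot: [[-0.282, 0.0, 0.959], [-0.959, -0.0, -0.282], [0.0, -1.0, 0.001]]
force: [-0.8, -0.4, 2.8]
opening: 0.244
```

Request:
play_rows:
  commands:
    - [[0,0,-0.0005],[0,0,0]]
    - [[0,0,-0.0005],[0,0,0]]
    - [[0,0,-0.0005],[0,0,0]]

```text
time_s: 8.38
position: [0.5524, -0.1243, 0.0953]
tcp_rot: [[-0.282, 0.001, 0.959], [-0.959, -0.001, -0.282], [0.0, -1.0, 0.001]]
force: [-1.2, 0.2, 5.6]
opening: 0.238
```

Contact is firm at 5.6 N. Release and rise.

Request:
play_rows:
  commands:
    - [[0,0,0],[0,0,0]]
    - [[0,0,0],[0,0,0]]
    - [[0,0,0],[0,0,0]]
    - [[0,0,0],[0,0,0]]
    - [[0,0,0],[0,0,0]]
  gripper: 0.06

```text
time_s: 9.0
position: [0.552, -0.124, 0.0944]
tcp_rot: [[-0.282, -0.0, 0.959], [-0.959, 0.0, -0.282], [-0.0, -1.0, -0.0]]
force: [-0.2, -0.1, -0.1]
opening: 0.667
```

Request:
play_rows:
  commands:
    - [[0,0,0.01],[0,0,0]]
    - [[0,0,0.03],[0,0,0]]
    - [[0,0,0.06],[0,0,0]]
    - [[0,0,0.09],[0,0,0]]
    - [[0,0,0.115],[0,0,0]]
    - [[0,0,0.125],[0,0,0]]
    - [[0,0,0.13],[0,0,0]]

```text
time_s: 9.88
position: [0.552, -0.124, 0.225]
tcp_rot: [[-0.282, 0.0, 0.959], [-0.959, -0.0, -0.282], [0.0, -1.0, 0.0]]
force: [1.3, -0.1, 0.4]
opening: 0.691
```

Run:
```python
from h import *
# matchbox + note remeasure: edges by brightness/desk hue
c=dict(np.load("top0.npz"))
h=cv2.cvtColor(c["frame"],cv2.COLOR_RGB2HSV)
m=np.zeros((400,640),np.uint8)
sub=h[180:215,155:200].astype(int)
desk=((sub[...,0]<16)|(sub[...,0]>172))&(sub[...,1]>110)
m[180:215,155:200]=np.where(desk,0,255)
print("match colour",np.round(rect(c,m,.015),1))
s=dict(np.load("scene0.npz"))
for n,mm,z in(("teal",mask(s,(80,80,60),(100,255,255),(200,215,245,250)),.019),("yellow",mask(s,(22,120,120),(35,255,255),(220,245,270,285)),.009)):
    print("scene",n,np.round(rect(s,mm,z),1))
P=cloud(c)
for v in(126,128,130,132,134):print(v,P[v,[330,360,400]].round(3).tolist())
s=read_state();print(s["position"])
a=c["frame"][178:218,150:205,::-1];b=dict(np.load("scene0.npz"))["frame"][250:282,160:204,::-1]
cv2.imwrite("pics/m.png",np.hstack([cv2.resize(a,(400,291),interpolation=2),cv2.resize(b,(400,291),interpolation=2)]))
```

```text
match colour [518.5 458.   41.1  55.2  94.7]
scene teal [568.2 321.9  69.8  73.1 149.5]
scene yellow [424.6 336.5  73.2  68.   45. ]
126 [[0.7, 0.003, 0.08], [0.7, -0.082, 0.067], [0.701, -0.198, 0.049]]
128 [[0.7, 0.003, 0.053], [0.698, -0.083, 0.049], [0.695, -0.198, 0.047]]
130 [[0.696, 0.003, 0.044], [0.696, -0.085, 0.03], [0.698, -0.205, 0.003]]
132 [[0.699, 0.002, -0.002], [0.697, -0.087, -0.005], [0.693, -0.205, 0.001]]
134 [[0.693, 0.002, -0.002], [0.69, -0.087, 0.0], [0.685, -0.204, 0.007]]
[ 0.55195807 -0.12403914  0.22503594]
```

View pics/m.png

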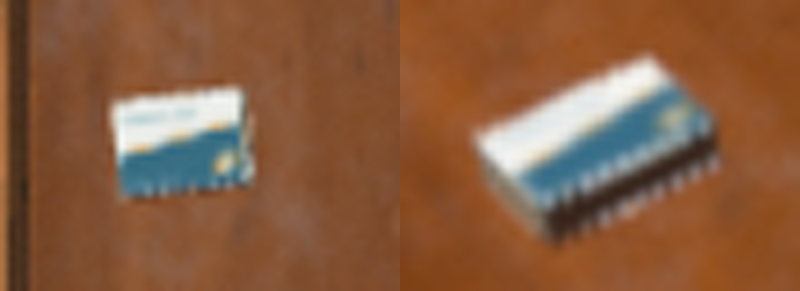

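The matchbox long axis is about 94.6°, with its right side face partly visible at (250,150). The bottle is released. Next, move to above the yellow pad.

Request:
play_rows:
  commands:
    - [[-0.004,0.015,-0.002],[0,0,0.04]]
    - [[-0.014,0.053,-0.008],[0,0,0.13]]
    - [[-0.028,0.105,-0.018],[0,0,0.25]]
    - [[-0.043,0.16,-0.03],[0,0,0.38]]
    - [[-0.058,0.217,-0.045],[0,0,0.51]]
    - [[-0.073,0.275,-0.06],[0,0,0.64]]
    - [[-0.088,0.33,-0.075],[0,0,0.77]]
    - [[-0.102,0.385,-0.09],[0,0,0.89]]
    - [[-0.114,0.43,-0.1],[0,0,0.99]]
    - [[-0.1224,0.4578,-0.105],[0,0,1.049]]
  gripper: 0.08

```text
time_s: 11.12
position: [0.4266, 0.3357, 0.1177]
tcp_rot: [[0.695, -0.004, 0.719], [-0.719, -0.001, 0.695], [-0.002, -1.0, -0.004]]
force: [-0.6, 0.1, 0.1]
opening: 0.919
```

```bash
python3 look.py a4 top 280 120 500 240
python3 - <<'E'
from h import *
c=dict(np.load("top0.npz"))
print("match corners",ray(c,[[165.8,192],[183.1,190.1],[166.8,205.1],[183.7,203.2]],.015).round(4).tolist(),ray(c,[174.9,197.6],.015).round(4))
c=dict(np.load("a4.npz"));P=cloud(c)
roi=(355,150,420,205)
red=mask(c,(0,150,90),(6,255,255),roi)|mask(c,(174,150,90),(180,255,255),roi)
print("red cap",np.round(rect(c,red,.103),1))
E
```

```text
11.125 [0.4266 0.3357 0.1177] psi -45.94 tilt [-0.0038 -0.0015] F [-0.6  0.1  0.1] open 80.0 q [ 26.4  35.  100.2   0.   45.1  72.3]
match corners [[0.5339, 0.4836, 0.015], [0.538, 0.4334, 0.015], [0.4958, 0.4811, 0.015], [0.4999, 0.4321, 0.015]] [[0.5169 0.4574 0.015 ]]
red cap [ 553.5 -124.4   21.3   21.4  133. ]
```

View pics/a4.png

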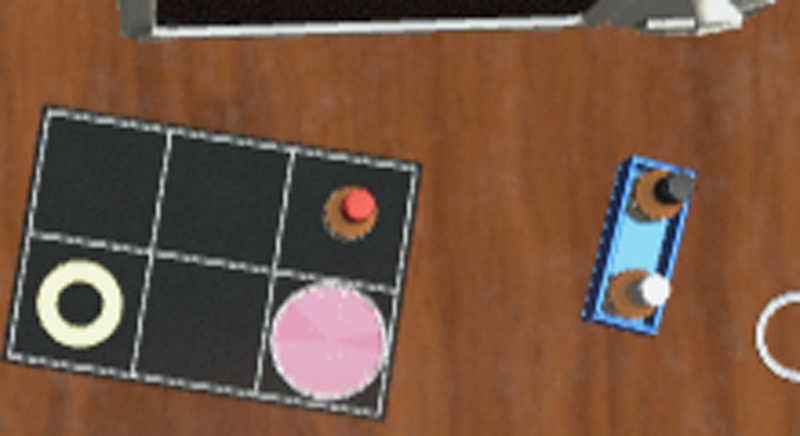

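The red bottle stands upright at (0.5535, -0.1244), within 2 mm of target, and the other two bottles are standing in the crate. Descend on the pad.

Request:
play_rows:
  commands:
    - [[0,0,-0.01],[0,0,0]]
    - [[0,0,-0.03],[0,0,0]]
    - [[0,0,-0.055],[0,0,0]]
    - [[0,0,-0.075],[0,0,0]]
    - [[0,0,-0.087],[0,0,0]]
    - [[0,0,-0.091],[0,0,0]]
    - [[0,0,-0.092],[0,0,0]]
    - [[0,0,-0.092],[0,0,0]]

```text
time_s: 12.18
position: [0.43, 0.3338, 0.0281]
tcp_rot: [[0.691, 0.001, 0.723], [-0.723, 0.0, 0.691], [0.0, -1.0, 0.001]]
force: [-0.0, 0.7, 0.4]
opening: 0.919
```

Request:
play_rows:
  commands:
    - [[0,0,0],[0,0,0]]
    - [[0,0,0],[0,0,0]]
    - [[0,0,0],[0,0,0]]
    - [[0,0,0],[0,0,0]]
    - [[0,0,0],[0,0,0]]
    - [[0,0,0],[0,0,0]]
  gripper: 0.0

```text
time_s: 12.92
position: [0.4297, 0.3338, 0.0277]
tcp_rot: [[0.691, 0.0, 0.723], [-0.723, 0.0, 0.691], [0.0, -1.0, 0.0]]
force: [-0.3, 0.0, 2.4]
opening: 0.617
```

The opening of 54 mm matches the pad's 55 mm. Lift and carry.

Request:
play_rows:
  commands:
    - [[0,0,0.005],[0,0,0]]
    - [[0,0,0.02],[0,0,0]]
    - [[0,0,0.045],[0,0,0]]
    - [[0,0,0.065],[0,0,0]]
    - [[0,0,0.07],[0,0,0]]

```text
time_s: 13.55
position: [0.4306, 0.3342, 0.0995]
tcp_rot: [[0.691, 0.003, 0.723], [-0.723, 0.002, 0.691], [0.001, -1.0, 0.003]]
force: [0.1, -0.3, -0.2]
opening: 0.618
```

Request:
play_rows:
  commands:
    - [[0.006,-0.01,0],[0,0,0.024]]
    - [[0.02,-0.033,0],[0,0,0.078]]
    - [[0.04,-0.066,0],[0,0,0.156]]
    - [[0.062,-0.102,0],[0,0,0.242]]
    - [[0.084,-0.138,0],[0,0,0.328]]
    - [[0.106,-0.174,0],[0,0,0.414]]
    - [[0.127,-0.208,0],[0,0,0.495]]
    - [[0.145,-0.237,0],[0,0,0.564]]
    - [[0.156,-0.255,0],[0,0,0.607]]
    - [[0.1596,-0.2611,0],[0,0,0.621]]

```text
time_s: 14.8
position: [0.5897, 0.0714, 0.0972]
tcp_rot: [[0.982, -0.0, 0.187], [-0.187, 0.0, 0.982], [-0.0, -1.0, -0.0]]
force: [0.1, 0.7, 0.2]
opening: 0.619
```

Request:
play_rows:
  commands:
    - [[0,0,-0.005],[0,0,0]]
    - [[0,0,-0.02],[0,0,0]]
    - [[0,0,-0.04],[0,0,0]]
    - [[0,0,-0.054],[0,0,0]]
    - [[0,0,-0.06],[0,0,0]]
    - [[0,0,-0.062],[0,0,0]]
    - [[0,0,-0.062],[0,0,0]]

```text
time_s: 15.68
position: [0.5895, 0.0727, 0.0358]
tcp_rot: [[0.983, 0.001, 0.186], [-0.186, -0.0, 0.983], [0.001, -1.0, 0.0]]
force: [-0.9, -0.4, 0.2]
opening: 0.618
```

```bash
python3 look.py a5 scene 240 120 440 270
```

```text
15.675 [0.5895 0.0727 0.0358] psi -10.71 tilt [ 0.0006 -0.    ] F [-0.9 -0.4  0.2] open 53.7 q [-3.7 45.2 94.5  0.  40.3  7. ]
```

View pics/a5.png

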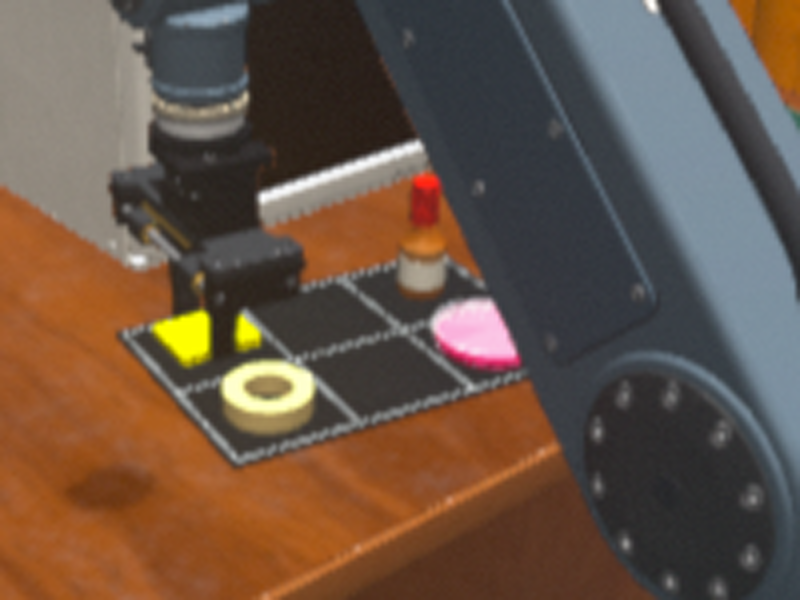

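The pad at (205,335) is held level over its field, clear of the tape and the bottle. Lower to contact, release and rise.

Request:
play_rows:
  commands:
    - [[0,0,-0.002],[0,0,0]]
    - [[0,0,-0.004],[0,0,0]]
    - [[0,0,-0.005],[0,0,0]]
    - [[0,0,-0.0055],[0,0,0]]
    - [[0,0,-0.0055],[0,0,0]]

```text
time_s: 16.35
position: [0.5892, 0.0726, 0.0307]
tcp_rot: [[0.983, 0.0, 0.186], [-0.186, -0.0, 0.983], [0.0, -1.0, -0.0]]
force: [-1.7, 0.2, 6.4]
opening: 0.614
```

Request:
play_rows:
  commands:
    - [[0,0,0],[0,0,0]]
    - [[0,0,0],[0,0,0]]
    - [[0,0,0],[0,0,0]]
    - [[0,0,0],[0,0,0]]
  gripper: 0.07

```text
time_s: 16.85
position: [0.5892, 0.0726, 0.0298]
tcp_rot: [[0.983, -0.0, 0.186], [-0.186, 0.0, 0.983], [-0.0, -1.0, -0.0]]
force: [-0.1, -0.0, 0.1]
opening: 0.794
```

Request:
play_rows:
  commands:
    - [[0,0,0.005],[0,0,0]]
    - [[0,0,0.02],[0,0,0]]
    - [[0,0,0.045],[0,0,0]]
    - [[0,0,0.07],[0,0,0]]
    - [[0,0,0.085],[0,0,0]]
    - [[0,0,0.09],[0,0,0]]
    - [[0,0,0.09],[0,0,0]]

```text
time_s: 17.73
position: [0.5892, 0.0726, 0.1202]
tcp_rot: [[0.983, 0.0, 0.186], [-0.186, 0.0, 0.983], [0.0, -1.0, 0.0]]
force: [0.5, 0.9, 0.6]
opening: 0.806
```

Now the teal box.

Request:
play_rows:
  commands:
    - [[0,0.01,0],[0,0,-0.015]]
    - [[-0.001,0.035,0],[0,0,-0.053]]
    - [[-0.002,0.07,0],[0,0,-0.107]]
    - [[-0.003,0.11,0],[0,0,-0.168]]
    - [[-0.005,0.15,0],[0,0,-0.23]]
    - [[-0.006,0.187,0],[0,0,-0.286]]
    - [[-0.007,0.217,0],[0,0,-0.332]]
    - [[-0.008,0.236,0],[0,0,-0.361]]
    - [[-0.0084,0.2419,0],[0,0,-0.37]]
    - [[-0.0084,0.2419,0],[0,0,-0.37]]
  gripper: 0.08

```text
time_s: 18.98
position: [0.5803, 0.3147, 0.1193]
tcp_rot: [[0.849, -0.001, 0.528], [-0.528, -0.001, 0.849], [-0.001, -1.0, -0.001]]
force: [0.1, -0.1, 0.6]
opening: 0.919
```

Request:
play_rows:
  commands:
    - [[0,0,-0.01],[0,0,0]]
    - [[0,0,-0.03],[0,0,0]]
    - [[0,0,-0.055],[0,0,0]]
    - [[0,0,-0.075],[0,0,0]]
    - [[0,0,-0.087],[0,0,0]]
    - [[0,0,-0.091],[0,0,0]]
    - [[0,0,-0.091],[0,0,0]]

```text
time_s: 19.85
position: [0.5811, 0.3146, 0.0291]
tcp_rot: [[0.849, 0.0, 0.529], [-0.529, 0.0, 0.849], [0.0, -1.0, 0.0]]
force: [-0.0, 0.9, 0.3]
opening: 0.918
```

Request:
play_rows:
  commands:
    - [[0,0,0],[0,0,0]]
    - [[0,0,0],[0,0,0]]
    - [[0,0,0],[0,0,0]]
    - [[0,0,0],[0,0,0]]
    - [[0,0,0],[0,0,0]]
    - [[0,0,0],[0,0,0]]
  gripper: 0.0

```text
time_s: 20.6
position: [0.581, 0.3146, 0.0294]
tcp_rot: [[0.849, 0.0, 0.529], [-0.529, 0.0, 0.849], [0.0, -1.0, 0.0]]
force: [-0.5, 0.5, 1.9]
opening: 0.592
```

```bash
python3 look.py a6 top 0 0 640 400
python3 - <<'E'
from h import *
c=dict(np.load("a6.npz"))
print("pad",np.round(rect(c,mask(c,(22,120,120),(35,255,255),(270,140,325,190)),.012),1))
E
```

```text
20.6 [0.581  0.3146 0.0294] psi -31.91 tilt [0.0004 0.0001] F [-0.5  0.5  1.9] open 51.5 q [18.8 48.9 84.2  0.  46.9 50.7]
pad [590.1  72.2  69.1  57.5  81.4]
```

The teal box is gripped at 51.5 mm. The pad measures (0.590, 0.072), which is on target. Carry the box to the front middle field.

Request:
play_rows:
  commands:
    - [[0,0,0.005],[0,0,0]]
    - [[0,0,0.02],[0,0,0]]
    - [[0,0,0.045],[0,0,0]]
    - [[0,0,0.065],[0,0,0]]
    - [[0,0,0.07],[0,0,0]]

```text
time_s: 21.28
position: [0.582, 0.315, 0.1014]
tcp_rot: [[0.849, 0.004, 0.529], [-0.529, 0.001, 0.849], [0.002, -1.0, 0.003]]
force: [0.5, 0.5, -1.0]
opening: 0.593
```

Request:
play_rows:
  commands:
    - [[-0.004,-0.012,0],[0,0,0.014]]
    - [[-0.014,-0.042,0],[0,0,0.048]]
    - [[-0.028,-0.082,0],[0,0,0.094]]
    - [[-0.043,-0.126,0],[0,0,0.145]]
    - [[-0.058,-0.171,0],[0,0,0.197]]
    - [[-0.073,-0.216,0],[0,0,0.248]]
    - [[-0.087,-0.257,0],[0,0,0.296]]
    - [[-0.099,-0.292,0],[0,0,0.336]]
    - [[-0.106,-0.314,0],[0,0,0.361]]
    - [[-0.1086,-0.3216,0],[0,0,0.37]]

```text
time_s: 22.52
position: [0.4708, -0.0083, 0.0985]
tcp_rot: [[0.982, -0.002, 0.188], [-0.188, 0.001, 0.982], [-0.002, -1.0, 0.0]]
force: [0.3, 0.2, -0.3]
opening: 0.597
```

Request:
play_rows:
  commands:
    - [[0,0,-0.005],[0,0,0]]
    - [[0,0,-0.02],[0,0,0]]
    - [[0,0,-0.04],[0,0,0]]
    - [[0,0,-0.055],[0,0,0]]
    - [[0,0,-0.062],[0,0,0]]
    - [[0,0,-0.065],[0,0,0]]
    - [[0,0,-0.0665],[0,0,0]]
    - [[0,0,-0.0675],[0,0,0]]
    - [[0,0,-0.0675],[0,0,0]]

```text
time_s: 23.65
position: [0.4725, -0.0071, 0.0323]
tcp_rot: [[0.983, 0.001, 0.186], [-0.186, -0.0, 0.983], [0.001, -1.0, 0.0]]
force: [-0.3, 0.8, 4.6]
opening: 0.592
```

Contact at 4.6 N. Release, rise and go to the matchbox.

Request:
play_rows:
  commands:
    - [[0,0,0],[0,0,0]]
    - [[0,0,0],[0,0,0]]
    - [[0,0,0],[0,0,0]]
    - [[0,0,0],[0,0,0]]
  gripper: 0.07

```text
time_s: 24.15
position: [0.4723, -0.0071, 0.0315]
tcp_rot: [[0.983, -0.0, 0.186], [-0.186, 0.0, 0.983], [-0.0, -1.0, 0.0]]
force: [-0.2, -0.9, 0.6]
opening: 0.8
```

Request:
play_rows:
  commands:
    - [[0,0,0.005],[0,0,0]]
    - [[0,0,0.02],[0,0,0]]
    - [[0,0,0.045],[0,0,0]]
    - [[0,0,0.07],[0,0,0]]
    - [[0,0,0.085],[0,0,0]]
    - [[0,0,0.09],[0,0,0]]
    - [[0,0,0.09],[0,0,0]]

```text
time_s: 25.02
position: [0.4724, -0.0071, 0.1221]
tcp_rot: [[0.983, 0.001, 0.186], [-0.186, -0.0, 0.983], [0.001, -1.0, -0.0]]
force: [-0.6, 0.9, -1.1]
opening: 0.801
```

Request:
play_rows:
  commands:
    - [[0.002,0.02,0],[0,0,0.01]]
    - [[0.006,0.062,0],[0,0,0.035]]
    - [[0.012,0.12,0],[0,0,0.07]]
    - [[0.018,0.18,0],[0,0,0.105]]
    - [[0.024,0.24,0],[0,0,0.14]]
    - [[0.03,0.3,0],[0,0,0.175]]
    - [[0.036,0.36,0],[0,0,0.21]]
    - [[0.041,0.415,0],[0,0,0.24]]
    - [[0.044,0.452,0],[0,0,0.26]]
    - [[0.0445,0.4645,0],[0,0,0.267]]

```text
time_s: 26.28
position: [0.5159, 0.4593, 0.1202]
tcp_rot: [[0.997, -0.001, -0.083], [0.083, -0.001, 0.997], [-0.001, -1.0, -0.001]]
force: [0.3, 1.0, -0.4]
opening: 0.807
```

```bash
python3 look.py a7 top 150 130 420 250
python3 - <<'E'
from h import *
c=dict(np.load("a7.npz"))
print("teal",np.round(rect(c,mask(c,(80,80,60),(100,255,255),(300,170,360,240)),.022),1))
print("pad",np.round(rect(c,mask(c,(22,120,120),(35,255,255),(270,140,325,190)),.012),1))
E
```

```text
26.275 [0.5159 0.4593 0.1202] psi 4.74 tilt [-0.0011 -0.0006] F [ 0.3  1.  -0.4] open 70.2 q [32.4 43.6 77.5  0.  59.  27.7]
teal [473.6  -6.4  71.4  55.2  79.3]
pad [590.1  72.2  69.1  57.5  81.4]
```

View pics/a7.png

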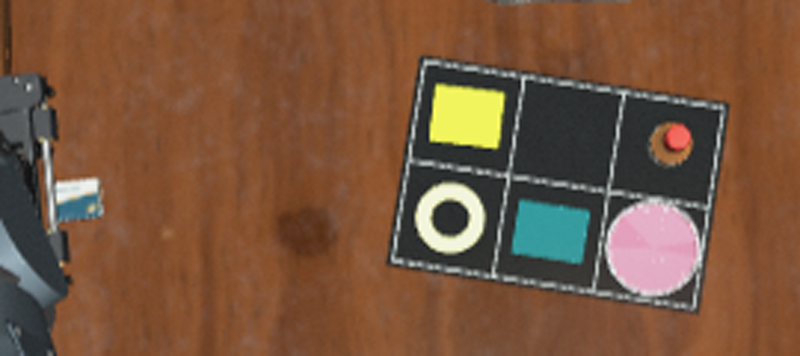

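All placed items sit mid-field: pad (467,118), teal (551,231), bottle (675,140). Pick up the matchbox.

Request:
play_rows:
  commands:
    - [[0,0,-0.01],[0,0,0]]
    - [[0,0,-0.03],[0,0,0]]
    - [[0,0,-0.055],[0,0,0]]
    - [[0,0,-0.075],[0,0,0]]
    - [[0,0,-0.087],[0,0,0]]
    - [[0,0,-0.092],[0,0,0]]
    - [[0,0,-0.093],[0,0,0]]
    - [[0,0,-0.093],[0,0,0]]

```text
time_s: 27.32
position: [0.5172, 0.4578, 0.0293]
tcp_rot: [[0.997, 0.001, -0.08], [0.08, 0.001, 0.997], [0.001, -1.0, 0.001]]
force: [-0.1, -0.4, 0.1]
opening: 0.8
```

Request:
play_rows:
  commands:
    - [[0,0,0],[0,0,0]]
    - [[0,0,0],[0,0,0]]
    - [[0,0,0],[0,0,0]]
    - [[0,0,0],[0,0,0]]
    - [[0,0,0],[0,0,0]]
    - [[0,0,0],[0,0,0]]
  gripper: 0.0

```text
time_s: 28.08
position: [0.5168, 0.4575, 0.0286]
tcp_rot: [[0.997, 0.0, -0.08], [0.08, 0.0, 0.997], [0.0, -1.0, 0.0]]
force: [0.5, -0.2, 0.6]
opening: 0.436
```

Request:
play_rows:
  commands:
    - [[0,0,0.005],[0,0,0]]
    - [[0,0,0.02],[0,0,0]]
    - [[0,0,0.045],[0,0,0]]
    - [[0,0,0.07],[0,0,0]]
    - [[0,0,0.085],[0,0,0]]
    - [[0,0,0.09],[0,0,0]]
    - [[0,0,0.09],[0,0,0]]

```text
time_s: 28.95
position: [0.5166, 0.4573, 0.1186]
tcp_rot: [[0.997, -0.0, -0.08], [0.08, -0.0, 0.997], [-0.0, -1.0, -0.0]]
force: [1.1, 0.7, -0.1]
opening: 0.438
```

The grip of 37.9 mm matches. Carry it over the teal box.

Request:
play_rows:
  commands:
    - [[-0.002,-0.02,0],[0,0,-0.01]]
    - [[-0.006,-0.062,0],[0,0,-0.035]]
    - [[-0.012,-0.12,0],[0,0,-0.07]]
    - [[-0.018,-0.18,0],[0,0,-0.105]]
    - [[-0.024,-0.24,0],[0,0,-0.14]]
    - [[-0.03,-0.3,0],[0,0,-0.175]]
    - [[-0.036,-0.36,0],[0,0,-0.21]]
    - [[-0.041,-0.415,0],[0,0,-0.24]]
    - [[-0.043,-0.452,0],[0,0,-0.26]]
    - [[-0.0438,-0.4645,0],[0,0,-0.267]]

```text
time_s: 30.2
position: [0.4726, -0.0089, 0.1179]
tcp_rot: [[0.982, -0.001, 0.189], [-0.189, 0.0, 0.982], [-0.001, -1.0, 0.0]]
force: [-0.3, 1.1, -0.5]
opening: 0.438
```

Request:
play_rows:
  commands:
    - [[0,0,-0.005],[0,0,0]]
    - [[0,0,-0.02],[0,0,0]]
    - [[0,0,-0.035],[0,0,0]]
    - [[0,0,-0.047],[0,0,0]]
    - [[0,0,-0.055],[0,0,0]]
    - [[0,0,-0.06],[0,0,0]]
    - [[0,0,-0.06],[0,0,0]]

```text
time_s: 31.08
position: [0.4729, -0.0069, 0.0583]
tcp_rot: [[0.983, -0.0, 0.186], [-0.186, 0.0, 0.983], [-0.0, -1.0, 0.0]]
force: [0.2, 0.6, -0.5]
opening: 0.438
```

```bash
python3 look.py a8 scene 270 160 410 265
```

```text
31.075 [ 0.4729 -0.0069  0.0583] psi -10.7 tilt [-0.0004  0.0001] F [ 0.2  0.6 -0.5] open 38.1 q [-14.4  38.3 111.9   0.   29.8  -3.7]
```

View pics/a8.png

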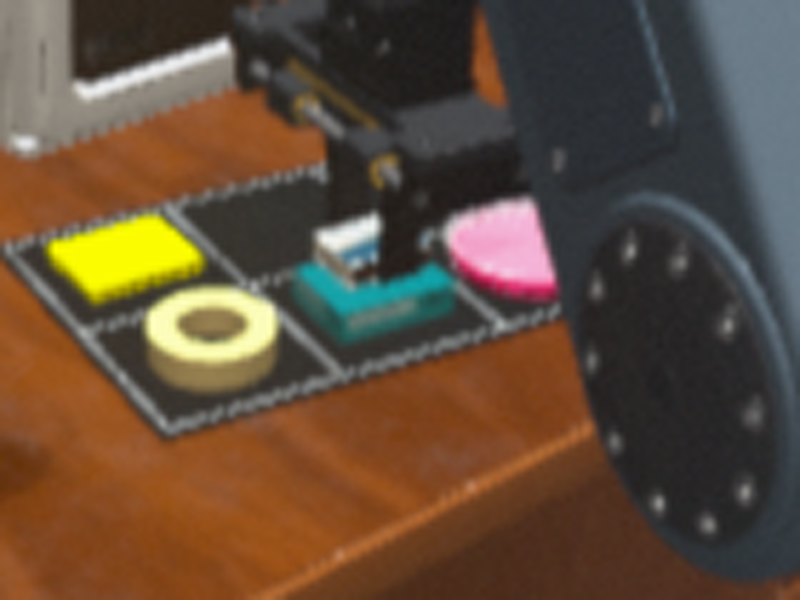

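The matchbox is level just above the teal box. Lower it to contact, release, and rise to a clear position.

Request:
play_rows:
  commands:
    - [[0,0,-0.003],[0,0,0]]
    - [[0,0,-0.005],[0,0,0]]
    - [[0,0,-0.0065],[0,0,0]]
    - [[0,0,-0.0075],[0,0,0]]
    - [[0,0,-0.008],[0,0,0]]
    - [[0,0,-0.008],[0,0,0]]

```text
time_s: 31.88
position: [0.473, -0.0071, 0.0506]
tcp_rot: [[0.983, 0.0, 0.186], [-0.186, -0.0, 0.983], [0.0, -1.0, -0.0]]
force: [-0.2, -0.6, -0.3]
opening: 0.438
```

Request:
play_rows:
  commands:
    - [[0,0,0],[0,0,0]]
    - [[0,0,0],[0,0,0]]
    - [[0,0,0],[0,0,0]]
    - [[0,0,0],[0,0,0]]
  gripper: 0.06

```text
time_s: 32.38
position: [0.473, -0.0071, 0.0506]
tcp_rot: [[0.983, 0.0, 0.186], [-0.186, -0.0, 0.983], [0.0, -1.0, -0.0]]
force: [0.0, -0.1, -0.0]
opening: 0.684
```

Request:
play_rows:
  commands:
    - [[0,0,0.005],[0,0,0]]
    - [[0,0,0.02],[0,0,0]]
    - [[0,0,0.045],[0,0,0]]
    - [[0,0,0.075],[0,0,0]]
    - [[0,0,0.11],[0,0,0]]
    - [[0,0,0.14],[0,0,0]]
    - [[0,0,0.15],[0,0,0]]
    - [[0,0,0.15],[0,0,0]]

```text
time_s: 33.38
position: [0.4731, -0.0071, 0.2012]
tcp_rot: [[0.983, 0.002, 0.186], [-0.186, -0.0, 0.983], [0.002, -1.0, -0.0]]
force: [-0.7, -0.5, 0.1]
opening: 0.688
```

Request:
play_rows:
  commands:
    - [[0,0.02,0],[0,0,0]]
    - [[0,0.06,0],[0,0,0]]
    - [[0,0.11,0],[0,0,0]]
    - [[0,0.16,0],[0,0,0]]
    - [[0,0.21,0],[0,0,0]]
    - [[0,0.26,0],[0,0,0]]
    - [[0,0.3,0],[0,0,0]]
    - [[0,0.32,0],[0,0,0]]
    - [[0,0.32,0],[0,0,0]]

```text
time_s: 34.5
position: [0.4724, 0.3132, 0.1994]
tcp_rot: [[0.983, -0.002, 0.184], [-0.184, -0.001, 0.983], [-0.002, -1.0, -0.002]]
force: [0.6, -0.3, 0.1]
opening: 0.69
```

```bash
python3 look.py a9 top 270 130 490 250
python3 - <<'E'
from h import *
c=dict(np.load("a9.npz"));M=np.array([521.5,-16.3]);a=np.radians(-10.7);B=np.array([[np.cos(a),-np.sin(a)],[np.sin(a),np.cos(a)]])
def show(n,m,z):
    r=rect(c,m,z);print(n,np.round(r,1),"in mat",np.round((np.array(r[:2])-M)@B,1))
show("teal",mask(c,(80,80,60),(100,255,255),(300,170,350,240)),.022)
show("pad",mask(c,(22,120,120),(35,255,255),(270,140,325,190)),.012)
show("dish",mask(c,(140,40,100),(175,255,255),(345,190,395,235)),.019)
show("tape",mask(c,(15,20,150),(40,120,255),(285,185,322,222)),.022)
roi=(355,150,420,205)
show("red",mask(c,(0,150,90),(6,255,255),roi)|mask(c,(174,150,90),(180,255,255),roi),.103)
P=cloud(c);s=P[180:230,310:352];k=np.zeros((400,640),np.uint8);k[180:230,310:352]=((s[...,2]>.030)&(s[...,2]<.05))*255
show("match",k,.037);print(np.median(P[k>0][:,2]))
E
```

```text
34.5 [0.4724 0.3132 0.1994] psi -10.6 tilt [-0.0018 -0.0012] F [ 0.6 -0.3  0.1] open 60.0 q [22.3 29.3 93.3 -0.  57.5 32.9]
teal [473.5  -6.4  71.4  55.5  79.3] in mat [-49.    0.8]
pad [590.   72.   69.6  57.5  81.2] in mat [51.  99.5]
dish [ 455.5 -104.7   83.9   80.9   88.3] in mat [-48.4 -99.1]
tape [490.1  90.9  66.4  63.6  88.3] in mat [-50.8  99.5]
red [ 554.2 -123.7   19.3   21.4  133.2] in mat [ 52.1 -99.5]
match [473.2  -4.6  49.8  37.6  78.8] in mat [-49.7   2.5]
0.03741434475425376
```

View pics/a9.png

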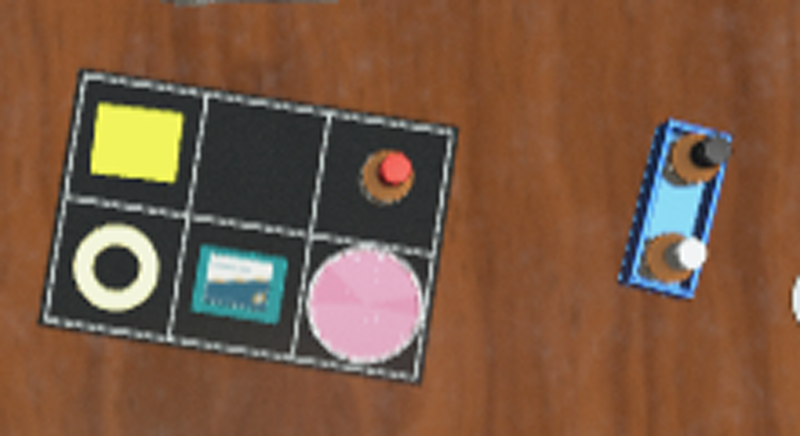

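The top view shows every item centred in its field, the matchbox (240,280) centred on the teal box (240,285), and both other bottles standing in the crate. The dish and tape have not moved.

```bash
python3 -c "
from rig import *
print(hand_in())"
```

```text
the job is handed in; nothing more can be done
None
```

The staining place is laid out as asked and the job is handed in, at about 34.5 s of the 128 s allowed. I worked in the order given: bottle, note pad, teal box, then matchbox. Each was lowered gently before release, and contact force showed for all but the light matchbox. No check failed or disagreed.

These are the positions from the last top picture, in the mat frame; calibration is good to about 2 mm:

| Item | Measured (mm) | Field centre (mm) |
|---|---|---|
| Red-capped bottle | (52, -99.5) | (50, -100) |
| Yellow note pad | (51, 99.5) | (50, 100) |
| Teal box | (-49, 1) | (-50, 0) |
| Matchbox, on the teal box | (-50, 2.5) | (-50, 0) |

- **Matchbox:** its top is at 37 mm, the expected height for lying flat on the box. It sits within about 2 mm of the box's centre.
- **Note pad:** it measured about 2° turned from the mat, which I took as within the measuring noise.
- **Left in place:** the dish and tape measured exactly as at the start. The white-capped and black-capped bottles stand in the crate.
- **Robot:** it was well clear of everything at hand-in, and the largest wrist force I read was about 6 N.

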